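# Peel the empty parts tray off its stack and hold it out

## Robot

A 6-joint arm with a two-finger parallel gripper is mounted at the origin on the work surface. World frame = base frame: x ahead of the robot, y to its left, z up, the work surface at z = 0. Lengths are in m, angles in degrees, forces in N, time in s.
With the tool pointing down it reaches from about 0.35 to 0.875 m from the base axis. Payload 4.2 kg.
Tool frame: the origin (TCP) lies on the centre line of the jaws, within the pads' length; the fingertips stand tip_reach ahead of it and the grasp point (between the pads) is the TCP (tip_reach is the distance from the TCP to the fingertips, in m); z points along the fingers, y is the line along which they close (so a half turn about z gives the same grasp; the last joint's range is limited). The gripper opens to 87 mm and grips with 3 to 60 N. Pads are 19 mm wide; open, the fingers measure 117 mm over their backs; the gripper's body (75 mm by 190 mm) begins 51 mm behind the grasp point.
Start: joints at [-58.751, 22.042, 0.453, 0, -68.411, -14.817], TCP at [0.177, -0.599, 0.242] pointing down, gripper open.
Joint ranges: [-179.83, 179.83], [-69.29, 118.12], [-61.27, 80.66], [-181.25, 117.63], [-171.15, -9.14], [-177.46, 177.46]. Speed limits (degrees/s): [159.86, 159.86, 180, 180, 180, 180].

## Interface

Orientations are given as a 3x3 rotation matrix whose columns are the frame's x, y, z axes.
In Python, from station import sense, capture, finish_job, tip_reach gives the robot as it stands.
- The arm moves only by the tool arm_command, never from a script. Its argument "deltas" is a list of rows, each a list of 7 numbers: the turn, a rotation vector about the tool's x, y, z in rad, then the shift along the tool's x, y, z in cm, then the closure, from -1 (fully open) to 1 (shut), so that 0 is half open. In form: [[rx, ry, rz, dx, dy, dz, hand], ...]. A call has 1 to 8 rows; each row is the pose to reach, as a shift and turn from the pose commanded when the call began, along the tool's axes at that moment; what a row does not reach only later rows make up. A row lasts 1/12 s, in which the tool goes at most 41.7 mm and 7.16 degrees, less where a joint would pass 70% of its speed; a pose out of reach is approached as far as the arm can. A call with a gripper value outside its range is refused whole. The fingers move at their own pace and stop on an object; the grip force is fixed at half the most. Time passes only in rows, so rows that repeat a pose let the fingers close. It gives the time, the measured TCP pose, the force, the opening and the grip force at its end, in the units of the state.
- sense(): the state, without advancing time (a new reading comes with each control period).
- capture(name): name is "side" or "top"; returns a dict with "pixels" (384x512x3 uint8, blue, green, red), "fovy" (degrees; the focal length in pixels is half the picture's height over the tangent of half this angle, whatever the lens; pixels are square), "cx", "cy" (the principal point, pixels), "rvec" (rotation vector, rad) and "tvec" (3), from world to camera coordinates, as OpenCV has them. Camera axes: x right, y down, z forward; pixel columns grow to the right and rows downward; lengths in m; the calibration is good to about 2 mm. A picture is of the moment at which its call begins. There is no depth.
- finish_job(): hands the job in; it is judged then, once.
The state is a dict: "time_s": time; "joints": joint angles; "joint_velocities": joint speeds; "effort": joint torques, N m; "tcp_pos": TCP position; "ee_rot": TCP orientation; "wrist_force": force on the tool from outside, world axes, zero at the start; "moment": the same for the moment, N m; "gripper_width": opening from 0.0 (shut) to 1.0 (fully open); "gripper_force": force on a finger pad.
Only numpy, scipy, OpenCV 4.12 (cv2) and the standard library are available. Lean on these libraries where they do the work, as an engineer would, in place of code of your own. Each camera call takes 0.05 s, during which the arm holds its last target. There are 200 camera calls.

## Task

Two stacks of nested white parts trays stand on the bench, and the trays stick together; a wire spool still stands on one stack. Take the top tray of the other stack by its upright corner tab and peel it: lift that corner first, until the tray is clearly tilted while its opposite corner still rests on the tray below, then take it off alone, leaving everything else where it is. Hold it out level, centred about 20 cm above the black mat, and finish while still holding it there.

Things in the scene. Friction and masses are not known exactly. Their poses are not given: they have to be found in the camera images.
- tray_left: Top tray of the left stack (at +y): loose rigid white plastic tray, about 120 g, outline 150 (own x) x 110 (own y) mm. Origin: centre of its underside, own z up. Floor 3 mm thick, well 126 x 86 mm outside; around it a rim 8 mm wide, 10 to 22 mm above the origin. Pull tab on its own (-x, -y) corner. Its rim rests on the rim of the tray below.
- tray_left_tab (a point): Point in that tray's pull tab, an upright fin on the rim: 10 mm thick, 30 mm long along the tray's diagonal (36 degrees from own +x towards own +y), centred at own (-62, -45.5) mm, free from the rim (22 mm above the tray's origin) up to 56 mm above it. This point: midway in length and thickness, 42 mm above the tray's origin. Axes as the tray.
- tray_left_far (a point): Underside of that tray's rim at the corner opposite the tab: own (+71, +51, +10) mm, axes as the tray. The trays cling: near each corner a sprung dimple inside the lower rim presses with about 5 N on the well wall of the tray above, and lets go once that corner is about 6 mm up.
- under_left: Next tray below in the left stack: same tray without a showing tab, loose, nested 12 mm lower, same yaw; it clings in the same way, about twice as strongly, to the fixed trays below. It must stay.
- under_left_far (a point): Top of that lower tray's rim at the same corner (own +71, +51, +22 mm); coincides with tray_left_far while nested.
- tray_right: Top tray of the right stack (at -y): loose rigid white plastic tray, about 120 g, outline 150 (own x) x 110 (own y) mm. Origin: centre of its underside, own z up. Floor 3 mm thick, well 126 x 86 mm outside; around it a rim 8 mm wide, 10 to 22 mm above the origin. Pull tab on its own (-x, -y) corner. Its rim rests on the rim of the tray below.
- tray_right_tab (a point): Point in that tray's pull tab, an upright fin on the rim: 10 mm thick, 30 mm long along the tray's diagonal (36 degrees from own +x towards own +y), centred at own (-62, -45.5) mm, free from the rim (22 mm above the tray's origin) up to 56 mm above it. This point: midway in length and thickness, 42 mm above the tray's origin. Axes as the tray.
- tray_right_far (a point): Underside of that tray's rim at the corner opposite the tab: own (+71, +51, +10) mm, axes as the tray. The trays cling: near each corner a sprung dimple inside the lower rim presses with about 5 N on the well wall of the tray above, and lets go once that corner is about 6 mm up.
- under_right: Next tray below in the right stack: same tray without a showing tab, loose, nested 12 mm lower, same yaw; it clings in the same way, about twice as strongly, to the fixed trays below. It must stay.
- under_right_far (a point): Top of that lower tray's rim at the same corner (own +71, +51, +22 mm); coincides with tray_right_far while nested.
- spool: Small wire spool standing on the well floor, at the centre, of one of the two top trays (which one changes): white flanges 52 mm across, copper winding, 50 mm tall, about 160 g, loose. Origin: centre of its underside, 3 mm above the origin of the tray that carries it.
- mat: Black rubber work mat fixed on the bench between the stacks, 180 (own x) x 140 x 3 mm. Origin: centre of its underside.
- big_spool: Bystander: larger wire spool standing on the bench, 68 mm across, 70 mm tall. Origin: underside centre.
- jar: Bystander: closed whitish jar, 60 mm across, 75 mm tall. Origin: underside centre.
- motor_box: Bystander: open cardboard box of small disc motors, 90 x 70 x 30 mm. Origin: underside centre.
Not all that is in view belongs to the job. What is shaped like the under_right but orange is not meant. What is shaped like the tray_right but orange is not meant.

How it is judged (in metres and radians):
On the way, in this order (a step that is already met when the one before it is completed fails the run):
1. the empty top tray, in the fingers, is tilted by more than 0.1 rad (6 degrees) by its tab corner while its opposite corner is still within 12 mm of its seat (((distance between spool and tray_right below 0.03 m and angle between tray_left's own z axis and vertical above 0.1 rad and distance between tray_left_far and under_left_far below 0.012 m and contact force between the fingers and tray_left above 1 N) or (distance between spool and tray_left below 0.03 m and angle between tray_right's own z axis and vertical above 0.1 rad and distance between tray_right_far and under_right_far below 0.012 m and contact force between the fingers and tray_right above 1 N))), for 0.1 s.
2. the empty tray is off the stack: its far corner over 30 mm from its seat and nothing of it touching the tray below (((distance between spool and tray_right below 0.03 m and distance between tray_left_far and under_left_far above 0.03 m and contact force between tray_left and under_left below 0.05 N and contact force between the fingers and tray_left above 1 N) or (distance between spool and tray_left below 0.03 m and distance between tray_right_far and under_right_far above 0.03 m and contact force between tray_right and under_right below 0.05 N and contact force between the fingers and tray_right above 1 N))), for 0.1 s.
At the end, for the whole second after the job is handed in: Empty tray held in the fingers, still, level within 0.2 rad, underside 140 to 280 mm above the bench, centre within 60 mm of the mat's centre; the tray below it and the other stack moved under 8 mm; the spool stands on its tray (((distance between spool and tray_right below 0.03 m and angle between spool's own z axis and vertical below 0.1 rad and height (world z) of tray_left between 0.14 and 0.28 m and angle between tray_left's own z axis and vertical below 0.2 rad and height (world z) of tray_left_tab above 0.16 m and horizontal distance between tray_left and mat below 0.06 m and contact force between the fingers and tray_left above 1 N and linear speed of tray_left below 0.04 m/s and distance of each of under_left, under_right, tray_right from where it was at the start of the episode below 0.008 m) or (distance between spool and tray_left below 0.03 m and angle between spool's own z axis and vertical below 0.1 rad and height (world z) of tray_right between 0.14 and 0.28 m and angle between tray_right's own z axis and vertical below 0.2 rad and height (world z) of tray_right_tab above 0.16 m and horizontal distance between tray_right and mat below 0.06 m and contact force between the fingers and tray_right above 1 N and linear speed of tray_right below 0.04 m/s and distance of each of under_right, under_left, tray_left from where it was at the start of the episode below 0.008 m))); the arm keeps its last pose, push and grip.
It fails at once if the tray beneath the top one of the left stack is pulled out of its nest (distance of under_left from where it was at the start of the episode above 0.02 m).
It fails at once if the tray beneath the top one of the right stack is pulled out of its nest (distance of under_right from where it was at the start of the episode above 0.02 m).
It fails at once if the spool is knocked over or shoved (distance of spool from where it was at the start of the episode above 0.025 m or angle between spool's own z axis and vertical above 0.5 rad).
It fails at once if the large spool, the jar or the motor box is disturbed (distance of any of big_spool, jar, motor_box from where it was at the start of the episode above 0.03 m).
It also fails if it takes over 42 s, if anything falls off the work surface, if the arm or the gripper's body presses on something with over 40 N, if the wrist force passes 120 N, or if a joint passes its speed limit or range.

## Working session

There is one attempt and no reset: what is moved stays moved. The work goes in short steps, Python scripts to look and compute and a tool call to move; the robot and the scene stay as the last step left them, time stands still between calls to the robot, and variables do not carry over. Pictures are saved under pics/ and viewed, at most 10 in all, crops included, and the job is handed in when it is done.

Besides the shell and the picture viewer there is one more tool, called after ">>>" as name(argument=value, ...) on one line, values as JSON. arm_command: Moves the arm, as the interface text tells. Its arguments: {"type":"object","properties":{"deltas":{"type":"array"}},"required":["deltas"]}

```bash
mkdir -p pics
cat > h.py <<'E'
import numpy as np, cv2
from station import *
def cam(c):
    h,w=c["pixels"].shape[:2]; f=h/2/np.tan(np.radians(c["fovy"])/2)
    K=np.array([[f,0,c["cx"]],[0,f,c["cy"]],[0,0,1.]]); R=cv2.Rodrigues(np.array(c["rvec"],float))[0]
    return K,R,np.array(c["tvec"],float).reshape(3)
def ray(c,uv,z):
    K,R,t=cam(c); d=R.T@np.linalg.inv(K)@np.array([uv[0],uv[1],1.]); o=-R.T@t
    return o+d*(z-o[2])/d[2]
def proj(c,p):
    K,R,t=cam(c); q=K@(R@np.array(p,float)+t); return q[:2]/q[2]
E
python3 - <<'E'
from h import *
ims=[]
for n in("top","side"):
    c=capture(n); K,R,t=cam(c); print(n,-R.T@t,K[0,0]); cv2.imwrite(f"pics/{n}0.png",c["pixels"])
s=sense(); print(tip_reach,s["time_s"],s["tcp_pos"],np.round(s["ee_rot"],3).tolist(),s["wrist_force"],s["gripper_width"])
E
```

```text
top [ 0.36800844 -0.05317848  1.75957404] 491.0823424090991
side [-0.07634419  0.77240832  0.63206403] 433.63102493748835
0.019 0.1 [ 0.17667305 -0.5989825   0.24056953] [[-0.959, -0.283, -0.001], [-0.283, 0.959, 0.002], [0.0, 0.002, -1.0]] [-0.85765947 -0.57459788  0.4084445 ] 0.9958999378292821
```

View pics/top0.png

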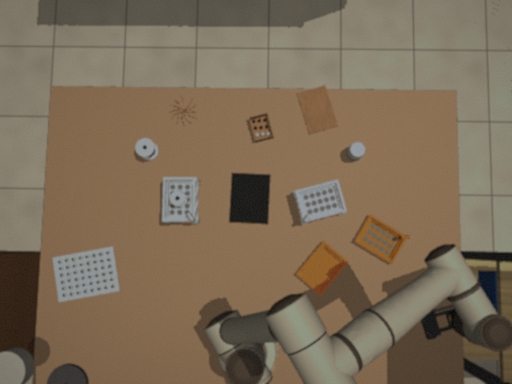

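View pics/side0.png

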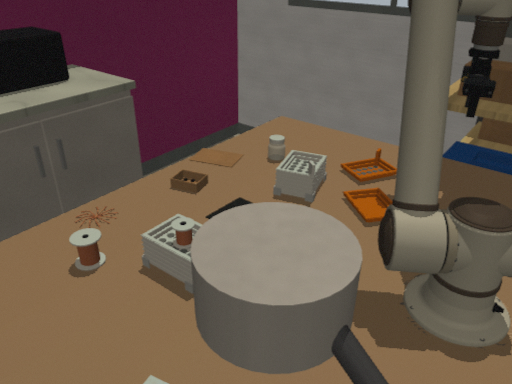

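The top picture has +y to the left. The candidates in it are:
- White stack at (180,200), carrying a spool at (178,198).
- White stack at (320,201), with nothing on it.
- Orange trays at (322,266) and (380,239), which are excluded by colour.
- Flat white sheet at (86,273), which is not a stack.

The empty white stack at (320,201) is the right one (-y), so it fits. In the side view it is at (302,173) with its tab near (312,170). I'll confirm that in a crop.

Run:
```python
from h import *
c=capture("top"); d=capture("side")
a=cv2.resize(c["pixels"][165:235,280:360],None,fx=5,fy=5,interpolation=cv2.INTER_CUBIC)
b=cv2.resize(d["pixels"][140:210,265:345],None,fx=5,fy=5,interpolation=cv2.INTER_CUBIC)
cv2.imwrite("pics/crop.png",np.hstack([a,b]))
hsv=cv2.cvtColor(c["pixels"],cv2.COLOR_BGR2HSV)
m=cv2.inRange(hsv,(0,0,120),(180,60,255)); m[:, :280]=0; m[:,360:]=0; m[:165]=0; m[235:]=0
m=cv2.morphologyEx(m,cv2.MORPH_CLOSE,np.ones((7,7)))
k=max(cv2.findContours(m,0,2)[0],key=cv2.contourArea); r=cv2.minAreaRect(k); print(r,cv2.boxPoints(r).tolist())
g=cv2.inRange(c["pixels"],(0,0,0),(50,50,50)); g[:,:222]=0;g[:,280:]=0;g[:165]=0;g[230:]=0
k=max(cv2.findContours(g,0,2)[0],key=cv2.contourArea); r=cv2.minAreaRect(k); print(r, ray(c,r[0],.003))
```

```text
((319.9585876464844, 201.1425018310547), (35.578163146972656, 47.48844909667969), 75.25643920898438) [[292.4689636230469, 189.98187255859375], [338.3938293457031, 177.89639282226562], [347.4482116699219, 212.30313110351562], [301.5233459472656, 224.38861083984375]]
((249.28509521484375, 198.0135955810547), (36.8154296875, 47.660282135009766), 2.726310968399048) [0.53659086 0.00066664 0.003     ]
```

View pics/crop.png

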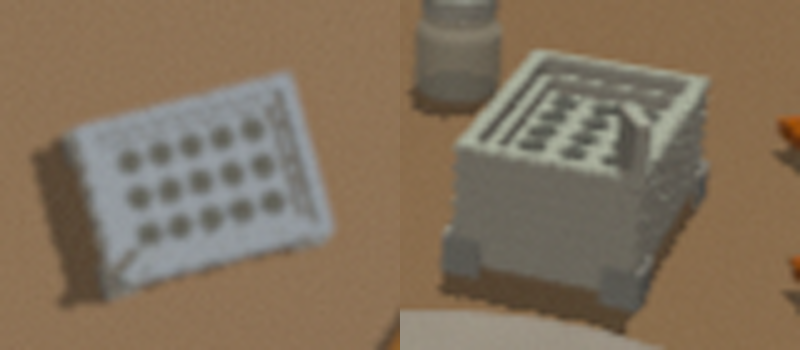

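The crop shows the stack is white and empty. Its upright tab is at the bottom-left corner in the top view, about (304,219), and at about (312,167) in the side view, which is the (-x,+y) world corner. Next I'll triangulate the rim corners.

Run:
```python
from h import *
c=capture("top"); d=capture("side")
P=[]
for q in(c,d):
    K,R,t=cam(q); P.append(K@np.c_[R,t])
T=np.array([(75,135),(292,72),(333,235),(105,295)])/5+[280,165]
S=np.array([(58,148),(137,50),(308,75),(235,180)])/5+[265,140]
X=cv2.triangulatePoints(P[0],P[1],T.T.astype(float),S.T.astype(float)); X=(X[:3]/X[3]).T
print(X.round(4)); print([np.linalg.norm(X[i]-X[(i+1)%4]).round(3) for i in range(4)])
for z in (.06,.08,.1):
    A=np.array([ray(c,u,z) for u in T]);B=np.array([ray(d,u,z) for u in S])
    print(z,"top",A.mean(0).round(4),[np.linalg.norm(A[i]-A[(i+1)%4]).round(3) for i in range(4)],np.degrees(np.arctan2(*(A[1]-A[0]+A[2]-A[3])[[1,0]])).round(1),
     "side",B.mean(0).round(4),[np.linalg.norm(B[i]-B[(i+1)%4]).round(3) for i in range(4)],np.degrees(np.arctan2(*(B[1]-B[0]+B[2]-B[3])[[1,0]])).round(1))
```

```text
[[ 0.5543 -0.1571  0.0807]
 [ 0.5996 -0.3065  0.0789]
 [ 0.4889 -0.3329  0.0837]
 [ 0.446  -0.1774  0.0866]]
[np.float64(0.156), np.float64(0.114), np.float64(0.161), np.float64(0.11)]
0.06 top [ 0.5217 -0.2473  0.06  ] [np.float64(0.157), np.float64(0.117), np.float64(0.163), np.float64(0.113)] -73.6 side [ 0.5497 -0.2833  0.06  ] [np.float64(0.158), np.float64(0.113), np.float64(0.163), np.float64(0.109)] -74.7
0.08 top [ 0.5199 -0.2451  0.08  ] [np.float64(0.156), np.float64(0.115), np.float64(0.161), np.float64(0.112)] -73.6 side [ 0.5278 -0.2464  0.08  ] [np.float64(0.153), np.float64(0.109), np.float64(0.157), np.float64(0.105)] -74.7
0.1 top [ 0.5181 -0.2428  0.1   ] [np.float64(0.154), np.float64(0.114), np.float64(0.159), np.float64(0.11)] -73.6 side [ 0.5059 -0.2094  0.1   ] [np.float64(0.147), np.float64(0.105), np.float64(0.151), np.float64(0.101)] -74.7
```

```bash
cat >> h.py <<'E'
from scipy.spatial.transform import Rotation as Ro
def rot(yaw,tilt=0): # tool y horizontal at yaw, z down, then tilted about its own y
    y=np.array([np.cos(np.radians(yaw)),np.sin(np.radians(yaw)),0]); z=np.array([0,0,-1.])
    return np.c_[np.cross(y,z),y,z]@Ro.from_rotvec([0,tilt,0]).as_matrix()
def delta(p,R):
    s=sense(); R0=np.array(s["ee_rot"]); print("turn",Ro.from_matrix(R0.T@R).as_rotvec().round(3),"cm",(R0.T@(np.array(p)-s["tcp_pos"])*100).round(2))
E
python3 - <<'E'
from h import *
c=capture("top"); d=capture("side")
print("tab top from top cam",ray(c,(304.4,218),.117),"side",ray(d,(312,162.5),.117))
p=[.4616,-.196,.117]; print(proj(c,p),proj(d,p))
delta([.462,-.196,.20],rot(51.5))
E
```

```text
tab top from top cam [ 0.46138953 -0.18821026  0.117     ] side [ 0.46438234 -0.19352251  0.117     ]
[306.73638524 217.9742985 ] [313.32156968 162.47434175]
turn [ 0.    -0.     0.959] cm [-38.76  30.62   4.15]
```

>>> arm_command(deltas=[[0, 0, 0.12, -2.8, 2.2, 0, -1], [0, 0, 0.24, -5.6, 4.4, 0, -1], [0, 0, 0.36, -8.4, 6.6, 0, -1], [0, 0, 0.48, -11.2, 8.8, 0, -1], [0, 0, 0.6, -14, 11, 0, -1], [0, 0, 0.72, -16.8, 13.2, 0, -1], [0, 0, 0.84, -19.6, 15.4, 0, -1], [0, 0, 0.96, -22.4, 17.6, 0, -1]])

```text
time_s: 1.07
tcp_pos: [0.3401, -0.3695, 0.2418]
ee_rot: [[-0.794, 0.608, 0.001], [0.608, 0.794, -0.0], [-0.001, 0.0, -1.0]]
wrist_force: [-0.2, 0.8, -0.6]
gripper_width: 0.998
gripper_force: 0.0
```

Run:
```python
from h import *
delta([.463,-.194,.20],rot(51.5))
```

```text
turn [0.    0.001 0.019] cm [ 0.91 21.41  4.18]
```

>>> arm_command(deltas=[[0, 0, 0.01, 0.1, 3, 0.7, -1], [0, 0, 0.019, 0.3, 6, 1.4, -1], [0, 0, 0.019, 0.4, 9, 2.1, -1], [0, 0, 0.019, 0.5, 12, 2.8, -1], [0, 0, 0.019, 0.7, 15, 3.5, -1], [0, 0, 0.019, 0.8, 18, 4.2, -1], [0, 0, 0.019, 0.9, 21.4, 4.2, -1], [0, 0, 0.019, 0.9, 21.4, 4.2, -1]])

```text
time_s: 1.73
tcp_pos: [0.4642, -0.1917, 0.1994]
ee_rot: [[-0.789, 0.614, 0.001], [0.614, 0.789, -0.0], [-0.001, 0.001, -1.0]]
wrist_force: [-0.6, 0.3, -0.1]
gripper_width: 0.999
gripper_force: 0.0
```

Run:
```python
from h import *
d=capture("side");t=capture("top")
b=cv2.resize(d["pixels"][120:210,255:345],None,fx=4.4,fy=4.4,interpolation=cv2.INTER_CUBIC)
a=cv2.resize(t["pixels"][165:255,270:360],None,fx=4.4,fy=4.4,interpolation=cv2.INTER_CUBIC)
cv2.imwrite("pics/near.png",np.hstack([a,b]))
delta([.463,-.194,.107],rot(51.5))
```

```text
turn [-0.    -0.     0.008] cm [-0.09  0.05  9.25]
```

View pics/near.png

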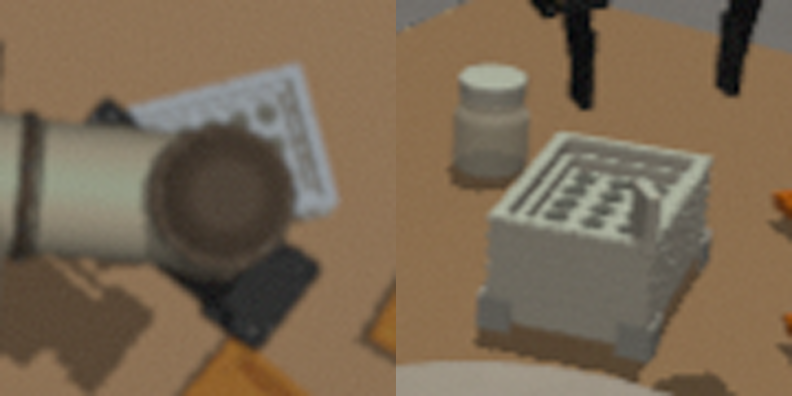

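The left half shows the open gripper over the tab corner. The right half shows the fingers at (580,100) and (735,90), straddling the tab at (648,205), so I'll descend.

>>> arm_command(deltas=[[0, 0, 0.008, -0.1, 0, 2, -1], [0, 0, 0.008, -0.1, 0, 4, -1], [0, 0, 0.008, -0.1, 0, 6, -1], [0, 0, 0.008, -0.1, 0, 7.5, -1], [0, 0, 0.008, -0.1, 0, 8.5, -1], [0, 0, 0.008, -0.1, 0, 9.2, -1], [0, 0, 0.008, -0.1, 0, 9.2, -1], [0, 0, 0.008, -0.1, 0, 9.2, -1]])

```text
time_s: 2.5
tcp_pos: [0.462, -0.1961, 0.1078]
ee_rot: [[-0.78, 0.625, 0.0], [0.625, 0.78, -0.0], [-0.0, -0.0, -1.0]]
wrist_force: [0.6, 0.1, 0.0]
gripper_width: 0.994
gripper_force: 0.0
```

>>> arm_command(deltas=[[0, 0, 0, 0, 0, 0, 0], [0, 0, 0, 0, 0, 0, 0], [0, 0, 0, 0, 0, 0, 0], [0, 0, 0, 0, 0, 0, 0.3], [0, 0, 0, 0, 0, 0, 0.3], [0, 0, 0, 0, 0, 0, 0.5], [0, 0, 0, 0, 0, 0, 0.5], [0, 0, 0, 0, 0, 0, 0.5]])

```text
time_s: 3.17
tcp_pos: [0.4622, -0.1954, 0.1076]
ee_rot: [[-0.781, 0.625, -0.0], [0.625, 0.781, -0.0], [-0.0, -0.0, -1.0]]
wrist_force: [0.3, 0.5, 0.4]
gripper_width: 0.48
gripper_force: 0.0
```

>>> arm_command(deltas=[[0, 0, 0, 0, 0, 0, 0.6], [0, 0, 0, 0, 0, 0, 0.6], [0, 0, 0, 0, 0, 0, 0.65], [0, 0, 0, 0, 0, 0, 0.65], [0, 0, 0, 0, 0, 0, 0.68], [0, 0, 0, 0, 0, 0, 0.68], [0, 0, 0, 0, 0, 0, 0.7], [0, 0, 0, 0, 0, 0, 0.7]])

```text
time_s: 3.83
tcp_pos: [0.4622, -0.1955, 0.1076]
ee_rot: [[-0.781, 0.625, -0.0], [0.625, 0.781, 0.0], [0.0, -0.0, -1.0]]
wrist_force: [0.4, 0.9, 0.5]
gripper_width: 0.157
gripper_force: 0.0
```

Next I'll close fully and watch for a sideways wrist force.

>>> arm_command(deltas=[[0, 0, 0, 0, 0, 0, 1], [0, 0, 0, 0, 0, 0, 1], [0, 0, 0, 0, 0, 0, 1], [0, 0, 0, 0, 0, 0, 1], [0, 0, 0, 0, 0, 0, 1], [0, 0, 0, 0, 0, 0, 1]])

```text
time_s: 4.33
tcp_pos: [0.4623, -0.1953, 0.1076]
ee_rot: [[-0.781, 0.624, 0.0], [0.624, 0.781, 0.0], [-0.0, 0.0, -1.0]]
wrist_force: [-0.0, 4.3, -0.3]
gripper_width: 0.112
gripper_force: 30.0
```

Gripped at 9.7 mm, which matches the 10 mm fin, with 30 N. Now I'll peel by rotating about the far corner.

>>> arm_command(deltas=[[0, 0.01, 0, -0.04, 0, -0.17, 1], [0, 0.02, 0, -0.08, 0, -0.33, 1], [0, 0.03, 0, -0.12, 0, -0.5, 1], [0, 0.04, 0, -0.16, 0, -0.66, 1], [0, 0.05, 0, -0.2, 0, -0.82, 1], [0, 0.05, 0, -0.2, 0, -0.82, 1]])

```text
time_s: 4.83
tcp_pos: [0.4637, -0.1971, 0.1165]
ee_rot: [[-0.78, 0.625, -0.04], [0.624, 0.781, 0.032], [0.051, -0.001, -0.999]]
wrist_force: [-1.6, 3.3, 3.8]
gripper_width: 0.115
gripper_force: 30.1
```

>>> arm_command(deltas=[[0, 0.013, 0, -0.05, 0, -0.23, 1], [0, 0.026, 0, -0.1, 0, -0.45, 1], [0, 0.04, 0, -0.16, 0, -0.67, 1], [0, 0.055, 0, -0.22, 0, -0.92, 1], [0, 0.07, 0, -0.3, 0, -1.18, 1], [0, 0.085, 0, -0.37, 0, -1.43, 1], [0, 0.1, 0, -0.44, 0, -1.68, 1], [0, 0.1, 0, -0.44, 0, -1.68, 1]])

```text
time_s: 5.5
tcp_pos: [0.4687, -0.2008, 0.1328]
ee_rot: [[-0.771, 0.626, -0.116], [0.619, 0.78, 0.093], [0.149, 0.0, -0.989]]
wrist_force: [-0.1, -0.9, -0.8]
gripper_width: 0.113
gripper_force: 30.0
```

Run:
```python
from h import *
d=capture("side");t=capture("top")
b=cv2.resize(d["pixels"][120:210,255:345],None,fx=4.4,fy=4.4,interpolation=cv2.INTER_CUBIC)
a=cv2.resize(t["pixels"][165:255,270:360],None,fx=4.4,fy=4.4,interpolation=cv2.INTER_CUBIC)
cv2.imwrite("pics/peel.png",np.hstack([a,b]))
s=sense();print(s["wrist_force"],s["moment"])
```

```text
[ 0.8507259  -0.55703879 -0.01392304] [-0.50376781 -0.51367919 -0.039035  ]
```

View pics/peel.png

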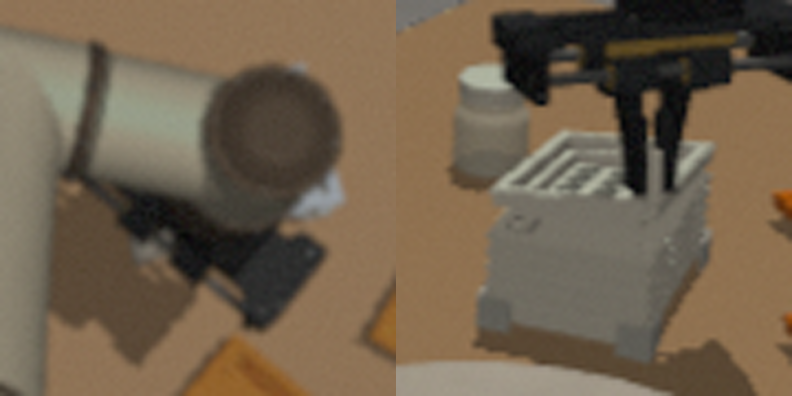

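The right half shows the top tray tilted: its tab corner is raised at (650,180), the far corner is still seated near (565,135), and the lower tray hasn't moved. Next I'll lift straight up, slowly at first.

>>> arm_command(deltas=[[0, 0, 0, 0.03, 0, -0.2, 1], [0, 0, 0, 0.06, 0, -0.4, 1], [0, 0, 0, 0.09, 0, -0.6, 1], [0, 0, 0, 0.12, 0, -0.8, 1], [0, 0, 0, 0.15, 0, -1, 1], [0, 0, 0, 0.23, 0, -1.5, 1], [0, 0, 0, 0.3, 0, -2, 1], [0, 0, 0, 0.38, 0, -2.5, 1]])

```text
time_s: 6.27
tcp_pos: [0.4679, -0.2, 0.1583]
ee_rot: [[-0.772, 0.624, -0.116], [0.617, 0.781, 0.093], [0.149, 0.0, -0.989]]
wrist_force: [-0.5, -0.4, -1.1]
gripper_width: 0.118
gripper_force: 30.0
```

>>> arm_command(deltas=[[0, 0, 0, 0.15, 0, -1, 1], [0, 0, 0, 0.3, 0, -2, 1], [0, 0, 0, 0.45, 0, -3, 1], [0, 0, 0, 0.6, 0, -4, 1], [0, 0, 0, 0.75, 0, -5, 1], [0, 0, 0, 0.9, 0, -6, 1], [0, 0, 0, 1.05, 0, -7, 1], [0, 0, 0, 1.2, 0, -8, 1]])

```text
time_s: 6.93
tcp_pos: [0.4679, -0.2, 0.2396]
ee_rot: [[-0.772, 0.625, -0.116], [0.618, 0.781, 0.093], [0.149, 0.0, -0.989]]
wrist_force: [0.4, 0.3, -1.1]
gripper_width: 0.111
gripper_force: 30.0
```

Run:
```python
from h import *
d=capture("side");t=capture("top")
cv2.imwrite("pics/lift.png",np.hstack([cv2.resize(q["pixels"][60:210,225:375],(400,400),interpolation=cv2.INTER_CUBIC) for q in(t,d)]))
delta([.477,.048,.245],rot(51.5))
```

```text
turn [ 0.002 -0.146 -0.002] cm [14.77 19.91  1.77]
```

View pics/lift.png

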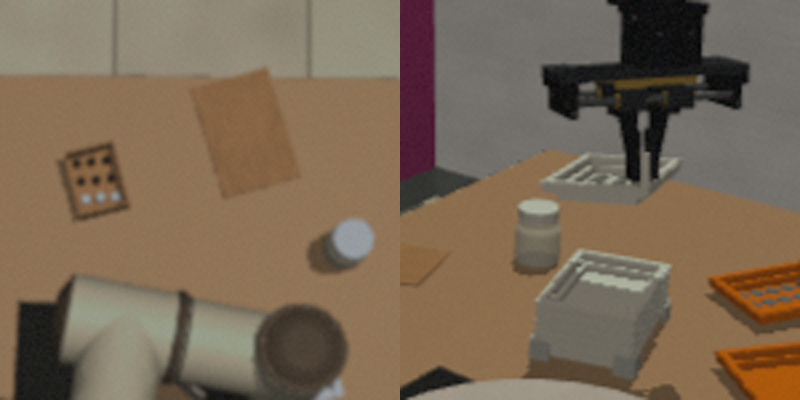

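The right half shows one tray held at (612,175), clear of the stack. The lower tray is still nested at (605,280). Next I'll level it and carry it over the mat.

>>> arm_command(deltas=[[0, -0.02, 0, 0.7, 1, 0.1, 1], [0, -0.04, 0, 2, 2.7, 0.2, 1], [0, -0.06, 0, 3.5, 4.7, 0.4, 1], [0, -0.08, 0, 5, 6.7, 0.6, 1], [0, -0.1, 0, 6.5, 8.7, 0.8, 1], [0, -0.12, 0, 8, 10.7, 1, 1], [0, -0.135, 0, 9.3, 12.5, 1.1, 1], [0, -0.146, 0, 10, 13.5, 1.2, 1]])

```text
time_s: 7.7
tcp_pos: [0.4731, -0.0298, 0.2414]
ee_rot: [[-0.782, 0.623, -0.003], [0.623, 0.782, 0.003], [0.004, 0.0, -1.0]]
wrist_force: [-1.1, -0.9, -0.5]
gripper_width: 0.113
gripper_force: 30.0
```

Run:
```python
from h import *
delta([.477,.048,.245],rot(51.5))
```

```text
turn [ 0.    -0.004 -0.001] cm [ 4.55  6.33 -0.34]
```

>>> arm_command(deltas=[[0, 0, 0, 0.8, 1.1, 0, 1], [0, 0, 0, 1.8, 2.5, -0.1, 1], [0, 0, 0, 2.8, 3.9, -0.2, 1], [0, 0, 0, 3.7, 5.2, -0.3, 1], [0, 0, 0, 4.3, 6, -0.3, 1], [0, 0, 0, 4.5, 6.3, -0.3, 1], [0, 0, 0, 4.5, 6.3, -0.3, 1], [0, 0, 0, 4.5, 6.3, -0.3, 1]])

```text
time_s: 8.37
tcp_pos: [0.4776, 0.0453, 0.2445]
ee_rot: [[-0.781, 0.625, -0.004], [0.625, 0.781, 0.002], [0.004, -0.001, -1.0]]
wrist_force: [0.4, 0.3, -0.9]
gripper_width: 0.112
gripper_force: 30.0
```

Run:
```python
from h import *
d=capture("side");t=capture("top"); K,R,T=cam(d); o=proj(d,[.537,0,.2]); print(o,proj(t,[.537,0,.2]))
x,y=np.clip((o-75).astype(int),0,None)
cv2.imwrite("pics/end.png",np.hstack([cv2.resize(d["pixels"][y:y+150,x:x+150],(400,400),interpolation=cv2.INTER_CUBIC),cv2.resize(t["pixels"][120:270,180:330],(400,400),interpolation=cv2.INTER_CUBIC)]))
# expected rim-top corners of a level tray held at the tab
s=sense(); print(s["tcp_pos"],s["wrist_force"],s["gripper_force"])
for q in [(-75,55),(75,55),(75,-55),(-75,-55)]:
    a=np.radians(-74.5); M=np.array([[np.cos(a),-np.sin(a)],[np.sin(a),np.cos(a)]])
    c=np.array(s["tcp_pos"][:2])+M@(np.array(q)/1000-[-.062,-.0455]); z=s["tcp_pos"][2]-.1076+.083
    print(q,((proj(d,[*c,z])-[x,y])*400/150).round())
```

```text
[248.45046338 150.14460487] [247.71425808 191.97260143]
[0.47763007 0.04494073 0.24459416] [ 0.20386899  0.6295687  -2.10191212] 29.99221332371235
(-75, 55) [112. 200.]
(75, 55) [181. 144.]
(75, -55) [286. 160.]
(-75, -55) [227. 220.]
```

View pics/end.png

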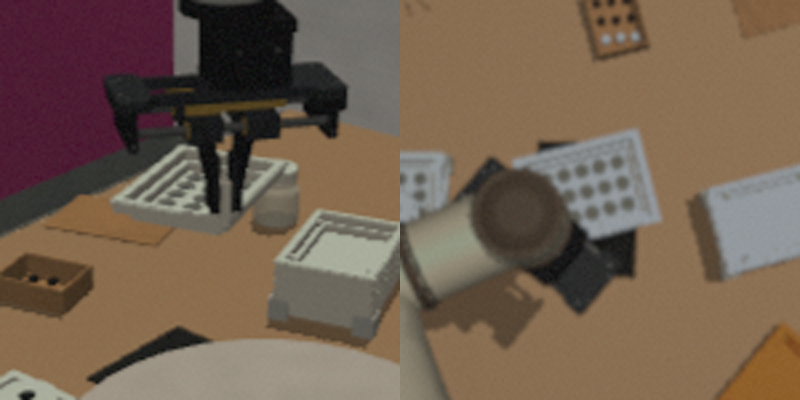

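The tray's rim corners, at about (112,197), (183,145) and (295,163), match the prediction for a level tray to within roughly 10 px of the enlarged crop. The tray is centred over the mat with its underside about 0.20 m up, and the stacks haven't moved.

>>> arm_command(deltas=[[0, 0, 0, 0, 0, 0, 1], [0, 0, 0, 0, 0, 0, 1], [0, 0, 0, 0, 0, 0, 1], [0, 0, 0, 0, 0, 0, 1]])

```text
time_s: 8.8
tcp_pos: [0.4778, 0.0453, 0.2448]
ee_rot: [[-0.781, 0.625, -0.003], [0.625, 0.781, 0.003], [0.004, 0.0, -1.0]]
wrist_force: [0.2, 0.2, -1.5]
gripper_width: 0.112
gripper_force: 30.0
```

```bash
python3 -c "
from station import finish_job; print(finish_job())"
```

```text
the job is handed in; nothing more can be done
None
```

I peeled the empty right-hand top tray off by its tab corner and handed the job in at about 8.8 s, holding the tray level about 20 cm above the mat centre; the hand-in returned no verdict.

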